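# Click the winged socket knob onto the trimming jig's square drive and swing its arm shut

### The arm

A 6-joint arm with a two-finger parallel gripper is mounted at the origin on the work surface. World frame = base frame: x ahead of the robot, y to its left, z up, the work surface at z = 0. Lengths are in m, angles in rad, forces in N, time in s.
With the tool pointing down it reaches from about 0.275 to 0.825 m from the base axis. Payload 4.9 kg.
Tool frame: the origin (TCP) lies between the finger pads; the fingertips stand 25 mm ahead of it and the grasp point (between the pads) lies 6 mm ahead of it; z points along the fingers, y is the line along which they close (so a half turn about z gives the same grasp; the last joint's range is limited). The gripper opens to 85 mm and grips with 20 to 120 N. Pads are 22 mm wide; open, the fingers measure 114 mm over their backs; the gripper's body (76 mm by 85 mm) begins 54 mm behind the grasp point. The pads swing forward as they close: fully open they stand 13 mm farther back than shut.
Start: joints at [-1.321, 0.326, -0.193, 1.052, 0, 1.437], TCP at [0.206, -0.51, 0.256] pointing down, gripper open.
Joint ranges: [-2.65, 2.65], [-0.97, 1.79], [-1.3, 1.35], [-1.93, 2.1], [-1.47, 1.37], [-3.14, 3.14]. Speed limits (rad/s): [2.57, 2.57, 3.14, 3.14, 3.14, 3.14].

### API

Orientations are given as a unit quaternion [w, x, y, z].
In Python, from workcell import r gives the robot as it stands.
- The arm moves only by the tool apply_moves, never from a script. Its arguments are lists of equal length, an entry for each row: "dp": the shift along the tool's x, y, z in m, a list of three; "dr": the turn, a rotation vector about the tool's x, y, z in degrees, a list of three; "jaw": the closure, from -1 (fully open) to 1 (shut). A call has 1 to 12 rows; each row shifts and turns the commanded pose from where the row before left it, along the tool's axes as they then stand; what a row does not reach is not made up. A row lasts 1/8 s, in which the tool goes at most 62.5 mm and 10.7 degrees, less where a joint would pass 70% of its speed; a pose out of reach is approached as far as the arm can. A call with a gripper value outside its range is refused whole. The fingers move at their own pace and stop on an object; "grip_force" is the grip in N (left out, the last holds). Time passes only in rows, so rows that do not move let the fingers close. It gives the time, the measured TCP pose, the force, the opening and the grip force at its end, in the units of the state.
- r.observe(): the state, without advancing time (a new reading comes with each control period).
- r.read_camera(name): name is "side" or "top" or "wrist"; returns a dict with "color" (480x640x3 uint8, blue, green, red), "mtx" (3x3 intrinsics, pixels), "cam_to_world" (4x4, takes a point from camera to world coordinates). Camera axes: x right, y down, z forward; pixel columns grow to the right and rows downward; lengths in m; the calibration is good to about 2 mm. The wrist camera is an equidistant fisheye: a pixel r from the principal point sees the ray r / f radians off the axis. A picture is of the moment at which its call begins. There is no depth.
- r.finish_job(): hands the job in; it is judged then, once.
Trained networks look in a picture, given as the dict that the camera call returned (one of the last four; its "shot" number tells which), for a name from the list of things; names that differ only in an ending like _2 or _b are one class to them, and where a whole thing is asked for, a point or a joint stands for the part that bears it (a point fixed in the world has none). Each returns a list of dicts, best first, with "confidence" (0 to 1); they miss things now and then, are a little off and sometimes report something else, mostly with a low value. They report only what shows in the picture. A call takes as long as a camera call. They do not tell look-alikes from the thing itself.
- r.search_frame(name, picture): "box" ([left, top, width, height] in pixels, round what is visible of it).
The state is a dict: "clock": time; "joints": joint angles; "joint_vel": joint speeds; "joint_efforts": joint torques, N m; "position": TCP position; "eef_rot": TCP orientation; "force": force on the tool from outside, world axes, zero at the start; "wrist_torque": the same for the moment, N m; "finger_gap": opening from 0.0 (shut) to 1.0 (fully open); "grip_force": force on a finger pad.
Only numpy, scipy, OpenCV 4.12 (cv2) and the standard library are available. Lean on these libraries where they do the work, as an engineer would, in place of code of your own. Each camera call takes 0.05 s, during which the arm holds its last target. There are 200 camera calls.

### The job

Pick up the winged socket knob and push it down onto the square drive of the trimming jig until the spring balls click and the knob is fully home; stop pushing as soon as it clicks, so that the sprung spindle is not driven on down, and never push it to the bottom of its spring. Then turn the knob clockwise (seen from above) until the jig's swing arm lies over the clear lens moulding against its stop pin, and let go, leaving the knob clicked on. Do not push on the jig itself with the fingers, and leave the other things on the bench where they are.

Things in the scene. Friction and masses are not known exactly. Their poses are not given: they have to be found in the camera images.
- knob: Loose winged socket knob, upright on the bench, 150 g: a steel barrel 36 x 36 x 26 mm high with a flat black wing on top, 52 mm long (knob's x), 16 thick (its y), 36 tall; grip it across the thickness. Underside: a 20 mm square hole, 22 deep, sides along x and y, mouth bevelled to 23; each inner wall has a groove for a ball, so it fits in any of four turns. Origin: centre of underside, z up.
- jig: Fixed trimming jig: aluminium base 150 x 110 mm, a grey nest with a clear moulding of 5 small lenses, and a sprung upright spindle. Origin: on the spindle's axis, 22 mm below the base's top, which is 22 to 36 mm above the bench; the moulding's centre is 73 mm along +x; an 8 mm stop pin stands at x 44, y -11.5 mm. It stands left or right of the robot, the knob on the other side.
- seat (a point): Centre of the spindle's 36 mm round shoulder, 78 to 92 mm above the bench when not pressed; the knob's underside rests on it when fully home. Turns with the spindle, z up. On it stands the square drive: 19 mm wide, sides along the point's x and y, 20 tall, its top 4 mm bevelled to 15. The swing arm, 14 mm wide, top 10 mm below the shoulder, reaches 86 mm out along the point's +x.
- sleeve (a joint): How far the sprung spindle with drive and arm is pressed down (m): 0 free, 0.0265 at the bottom of its spring (28 N). It gives from 2 N on, 1 mm for each further 1 N. Forcing the knob over the balls takes some 12 to 23 N, so the spindle sinks up to 21 mm first; at the click the push drops at once by 5 N or more as the spindle springs back up to the knob. Stop there: press on to 17 mm at most.
- ball (a joint): How far the 10 mm spring ball in the drive's +x face, 8 mm above the shoulder, is pressed in (m): 0 fully out (3 mm proud) when the drive is bare or the ball has clicked into the knob's groove; 0.002 to 0.003 while the knob's wall rides over it. Spring: 7 N and 2.7 N more per mm. Clicked, the two balls hold the knob against 10 N of pull or more.
- spindle (a joint): Angle of spindle and swing arm (rad), growing clockwise seen from above: 0 with the arm swung out to the jig's left (80 degrees from the jig's x), 1.4 with the arm along the jig's +x over the moulding and against the stop pin, its end of travel. Starts from 0 to 0.5. Takes about 0.1 N m to turn and stays where it is left.
- round_knob: Bystander: a loose round knob, steel barrel 40 mm across with a 44 mm round black top, 46 mm tall, no wing and no hole. Origin: centre of the underside.
- nippers: Bystander: side cutters with red handles lying on the bench, about 140 mm long and 56 mm wide, 12 mm high. Origin: near the pivot, on the bench; jaws to its +x.
- tape: Bystander: a loose cardboard tape core, 90 mm across, 24 mm tall. Origin: centre of the underside.
- lens_a: Bystander: a loose clear plastic lens, 26 mm across, 8 mm high. Origin: centre of the underside.
- lens_b: Bystander: another such lens.
- ball_b (a joint): The same for the like ball in the drive's -x face.
Things that resemble listed ones, but are neither listed nor needed, are in the scene too. What is shaped like the jig but blue is not meant.

How it is judged:
On the way, in this order (a step that is already met when the one before it is completed fails the run):
1. the knob is fully home on the drive with both balls clicked in (z of knob in the frame of seat below 0.002 m and horizontal distance between knob and seat below 0.003 m and value of joint each of ball, ball_b below 0.0015 m), for 0.2 s.
2. the arm is swung over the moulding to its stop (value of joint spindle above 1.3 rad), for 0.2 s.
At the end, for the whole second after the job is handed in: The knob sits fully home on the drive (underside within 2 mm of the shoulder, axes within 3 mm), both balls have sprung into their grooves (each pressed in less than 1.5 mm), the swing arm is against its stop (joint over 1.3 of 1.4 rad), the knob is released and at rest (all of step 1 and value of joint spindle above 1.3 rad and linear speed of knob below 0.01 m/s); the robot touches nothing.
It fails at once if the sprung spindle is pushed to the bottom of its spring (over 25.5 mm) (value of joint sleeve above 0.0255 m).
It fails at once if with the knob already clicked home, the spindle is still pushed on down (over 17 mm) (z of knob in the frame of seat below 0.001 m and horizontal distance between knob and seat below 0.003 m and value of joint sleeve above 0.017 m).
It fails at once if the fingers push on the jig, its spindle or arm (over 5 N) (contact force between the fingers and jig above 5 N).
It fails at once if another thing on the bench is moved by more than 30 mm (distance of any of round_knob, nippers, tape, lens_a, lens_b from where it was at the start of the episode above 0.03 m).
It also fails if it takes over 61 s, if anything falls off the work surface, if the arm or the gripper's body presses on something with over 40 N, if the wrist force passes 120 N, or if a joint passes its speed limit or range.

## Working session

There is one attempt and no reset: what is moved stays moved. The work goes in short steps, Python scripts to look and compute and a tool call to move; the robot and the scene stay as the last step left them, time stands still between calls to the robot, and variables do not carry over. Pictures are saved under pics/ and viewed, at most 12 in all, crops included, and the job is handed in when it is done.

Besides the shell and the picture viewer there is one more tool, called after ">>>" as name(argument=value, ...), one argument or row to a line, values as JSON. apply_moves: Moves the arm, as the interface text tells. Its arguments: {"type":"object","properties":{"dp":{"type":"array"},"dr":{"type":"array"},"jaw":{"type":"array"},"grip_force":{"type":"number"}},"required":["dp","dr","jaw"]}

```bash
mkdir -p pics; ls; cat > h.py <<'E'
import numpy as np, cv2
from workcell import r
from scipy.spatial.transform import Rotation as R
def ray(p,uv):
    K=p["mtx"];T=np.array(p["cam_to_world"]);d=np.array([(uv[0]-K[0][2])/K[0][0],(uv[1]-K[1][2])/K[1][1],1.])
    if p.get("fish"):
        t=np.hypot(d[0],d[1]);s=np.sin(t)/max(t,1e-9);d=np.array([d[0]*s,d[1]*s,np.cos(t)])
    return T[:3,3],T[:3,:3]@d
def at_z(p,uv,z):
    o,d=ray(p,uv);return o+d*(z-o[2])/d[2]
def proj(p,X):
    T=np.array(p["cam_to_world"]);c=T[:3,:3].T@(np.array(X)-T[:3,3]);K=np.array(p["mtx"])
    if p.get("fish"):
        h=np.hypot(c[0],c[1]);t=np.arctan2(h,c[2]);c=np.array([c[0]/h*t,c[1]/h*t,1])
    c=c/c[2];return (K@c)[:2]
def cam(n):
    p=r.read_camera(n);p["fish"]=n=="wrist";return p
def find(n,p):
    return [(np.round(d["box"]),round(d["confidence"],2)) for d in r.search_frame(n,p)]
E
cat > a.py <<'E'
from h import *
o=r.observe();print(o["position"],o["eef_rot"],o["force"])
for c in("top","side"):
    p=cam(c);cv2.imwrite(f"pics/{c}0.png",p["color"]);print(c,np.round(p["mtx"],1).tolist(),np.round(p["cam_to_world"],3).tolist())
    for n in("knob","jig","seat","round_knob"):
        for b,f in find(n,p):
            print(n,b,f,np.round(at_z(p,(b[0]+b[2]/2,b[1]+b[3]/2),.03),3))
E
python3 a.py
```

```text
pics
[ 0.205809   -0.50947906  0.25551645] [-8.41362353e-04  9.81647762e-01  1.90701233e-01 -5.59563244e-05] [0.53358565 0.18425977 0.85887782]
top [[456.8, 0.0, 316.6], [0.0, 456.8, 233.0], [0.0, 0.0, 1.0]] [[-0.004, -0.999, 0.053, 0.407], [-1.0, 0.004, 0.008, -0.082], [-0.009, -0.053, -0.999, 1.135], [0.0, 0.0, 0.0, 1.0]]
knob [182. 195.  17.  24.] 0.59 [0.53  0.234 0.03 ]
jig [426. 302.  60.  73.] 0.94 [ 0.212 -0.405  0.03 ]
jig [340. 168.  62.  71.] 0.59 [ 0.537 -0.205  0.03 ]
seat [427. 342.  42.  25.] 0.94 [ 0.174 -0.385  0.03 ]
seat [343. 196.  42.  22.] 0.77 [ 0.528 -0.188  0.03 ]
round_knob [291. 122.  12.  18.] 0.68 [ 0.717 -0.026  0.03 ]
side [[598.3, 0.0, 323.3], [0.0, 598.3, 247.2], [0.0, 0.0, 1.0]] [[-0.98, -0.106, 0.169, 0.264], [-0.199, 0.51, -0.837, 0.968], [0.003, -0.854, -0.521, 0.733], [0.0, 0.0, 0.0, 1.0]]
knob [241. 344.  29.  46.] 0.61 [0.527 0.245 0.03 ]
jig [412. 190.  65.  47.] 0.97 [ 0.228 -0.381  0.03 ]
jig [269. 208.  79.  56.] 0.7 [ 0.535 -0.204  0.03 ]
seat [291. 206.  37.  32.] 0.85 [ 0.548 -0.27   0.03 ]
round_knob [197. 259.  24.  27.] 0.94 [ 0.707 -0.012  0.03 ]
```

View pics/top0.png

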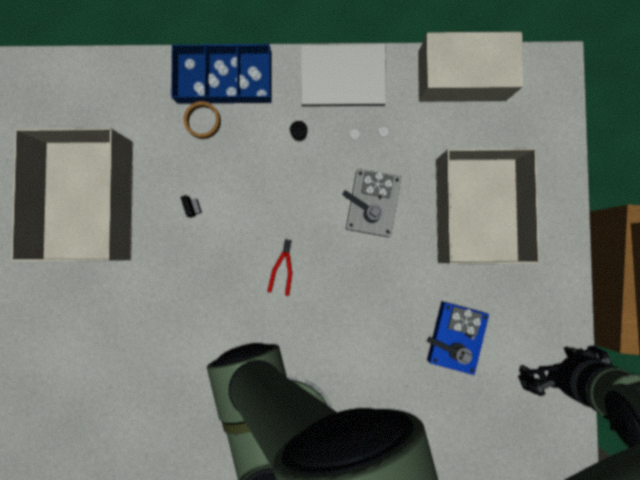

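View pics/side0.png

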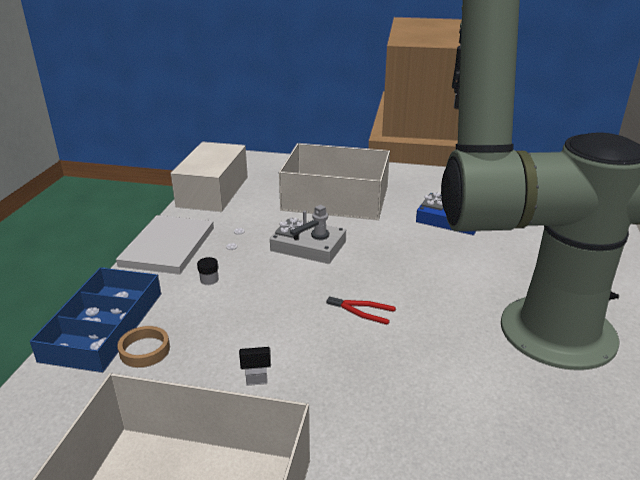

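Top picture: the winged knob is at (190,206) and the round knob at (298,130), which has no wing. The grey jig is at (374,202), with its spindle at about (373,213). The blue jig at (458,338) is a decoy. In the side picture the knob is at (255,365) and the jig at (308,235). I choose the winged knob and the grey jig.

```bash
cat > b.py <<'E'
from h import *
p=cam("top");print("seat",at_z(p,(373,213),.1),"knob",at_z(p,(187,206),.055))
w=cam("wrist");o=r.observe();Rt=R.from_quat(np.roll(o["eef_rot"],-1)).as_matrix()
T=np.array(w["cam_to_world"]);print("cam in tool",np.round(Rt.T@(T[:3,3]-o["position"]),3),np.round(Rt.T@T[:3,:3],2).tolist(),np.round(w["mtx"],1).tolist())
print(np.round(Rt,3).tolist())
im=cv2.resize(p["color"][180:245,160:230],None,fx=5,fy=5,interpolation=2)
im2=cv2.resize(p["color"][160:245,330:415],None,fx=5,fy=5,interpolation=2)
c=np.zeros((425,780,3),np.uint8);c[:325,:350]=im;c[:,355:780]=im2
cv2.imwrite("pics/crop.png",c)
E
python3 b.py
```

```text
seat [ 0.50699756 -0.20184285  0.1       ] knob [0.53006665 0.23538994 0.055     ]
cam in tool [ 0.076  0.001 -0.118] [[0.0, -0.95, -0.3], [1.0, 0.0, -0.0], [0.0, -0.3, 0.95]] [[371.6, 0.0, 321.3], [0.0, 371.6, 247.7], [0.0, 0.0, 1.0]]
[[0.927, 0.374, -0.0], [0.374, -0.927, 0.0], [-0.0, -0.0, -1.0]]
```

View pics/crop.png

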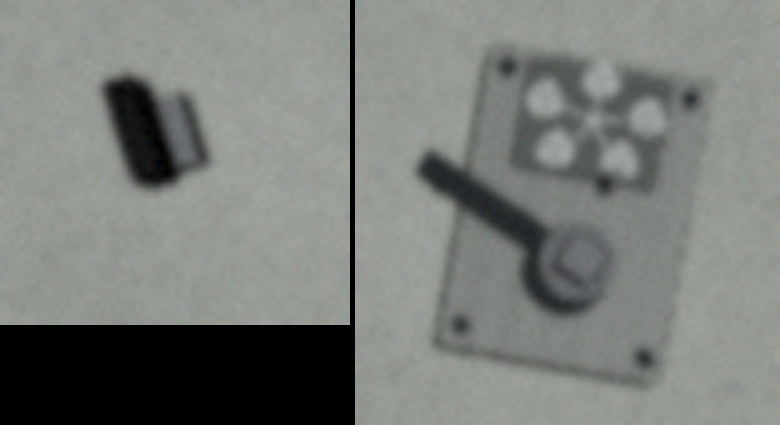

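The crop shows the flat black wing on its steel barrel, with the wing's yaw about 19°. It also shows the grey jig with its x axis at about -10° and the arm at about 55°. Next I go above the jig for a close look.

>>> apply_moves(
  dp=[
    [0.049, -0.0215, 0],
    [0.049, -0.0215, 0],
    [0.049, -0.0215, 0],
    [0.049, -0.0215, 0],
    [0.049, -0.0215, 0],
    [0.049, -0.0215, 0],
    [0.049, -0.0215, 0],
    [0.049, -0.0215, 0],
    [0, 0, 0],
    [0, 0, 0],
  ],
  dr=[
    [0, 0, 0],
    [0, 0, 0],
    [0, 0, 0],
    [0, 0, 0],
    [0, 0, 0],
    [0, 0, 0],
    [0, 0, 0],
    [0, 0, 0],
    [0, 0, 0],
    [0, 0, 0],
  ],
  jaw=[-1, -1, -1, -1, -1, -1, -1, -1, -1, -1],
)

```text
clock: 1.85
position: [0.5048, -0.2037, 0.2561]
eef_rot: [0.0, 0.982, 0.191, -0.0]
force: [0.1, -0.1, 0.2]
finger_gap: 0.999
grip_force: 0.0
```

```bash
cat > c.py <<'E'
from h import *
import sys
p=cam("wrist");cv2.imwrite(f"pics/{sys.argv[1]}.png",p["color"])
for n in sys.argv[2:]: print(n,find(n,p))
o=r.observe();print(o["clock"],o["position"],o["joints"],o["force"])
import pickle;pickle.dump(p,open(sys.argv[1]+".pkl","wb"))
E
python3 c.py jig1 jig seat
```

```text
jig [(array([255.,  87., 176., 191.]), 0.71), (array([262., 135.,  86., 118.]), 0.16)]
seat [(array([263., 133.,  86., 120.]), 0.9)]
2.0 [ 0.50429945 -0.20472269  0.25630935] [-5.21168359e-01  3.15666258e-01 -2.07552665e-01  1.04769686e+00
 -2.00212511e-04  2.23857403e+00] [0.51995956 0.27532507 0.34214064]
```

View pics/jig1.png

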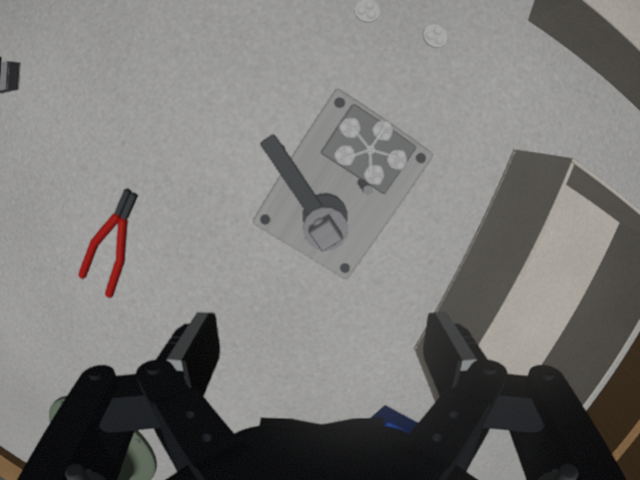

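The jig in the wrist view: drive at about (325,232), shoulder around (326,227), arm tip at (268,140), screws at (339,102), (421,158), (265,219) and (345,268). I zoom in to measure.

```bash
cat > d.py <<'E'
from h import *
import pickle
p=pickle.load(open("jig1.pkl","rb"))
im=p["color"]
cv2.imwrite("pics/z1.png",np.hstack([cv2.resize(im[120:260,250:380],None,fx=4,fy=4,interpolation=2)]))
t=cam("top");s=cam("side");pickle.dump(t,open("t.pkl","wb"));pickle.dump(s,open("s.pkl","wb"))
c=np.hstack([cv2.resize(t["color"][180:240,335:400],(390,360),interpolation=2),cv2.resize(s["color"][200:260,265:330],(390,360),interpolation=2)])
a=cv2.resize(im[180:260,280:375],None,fx=2.5,fy=2.5)
z=cv2.resize(im[120:260,250:380],None,fx=4,fy=4,interpolation=2)
cv2.imwrite("pics/z1.png",z);cv2.imwrite("pics/z2.png",c)
E
python3 d.py
```

```text
(no output)
```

View pics/z1.png

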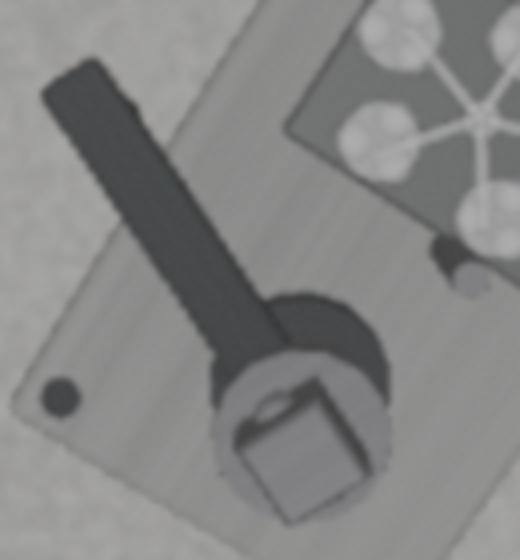

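View pics/z2.png

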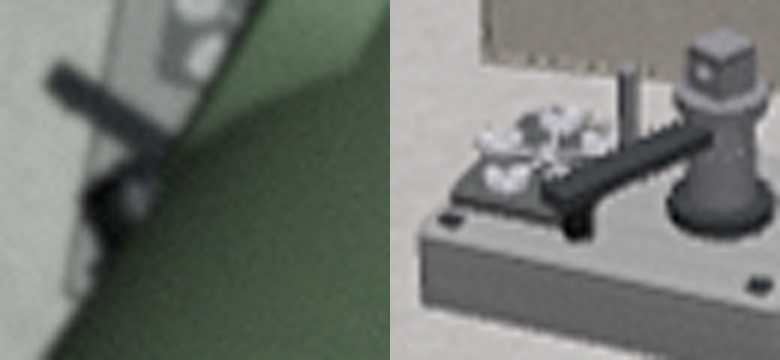

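Zoomed wrist crop: shoulder centre at about (302,437), drive-top centre at (304,461), arm tip centre at (70,77). In the side crop the drive top is at (722,45). I fit the seat pose from all views.

```bash
cat > e.py <<'E'
from h import *
import pickle
from scipy.optimize import least_squares
w,t,s=[pickle.load(open(f,"rb")) for f in("jig1.pkl","t.pkl","s.pkl")]
W=lambda a,b:np.array([250+a/4,120+b/4])
obs=[(w,W(302.5,437),0,1),(w,W(304,461),.02,1),(t,(374,213),.01,.7),(s,(320.3,207.5),.02,1),(s,(320.2,215.3),0,1)]
f=lambda x:np.concatenate([(proj(p,x+[0,0,dz])-uv)*k for p,uv,dz,k in obs])
q=least_squares(f,[.507,-.2,.085]);print(q.x,np.round(q.fun,1))
z=q.x[2]
# arm direction: edges at z-.010
tip=at_z(w,W(70,77),z-.010);print("arm",tip,np.linalg.norm((tip-q.x)[:2]),np.degrees(np.arctan2(*(tip-q.x)[1::-1])))
for a,b in(((243,450),(315,402)),((290,525),(370,470)),((315,402),(370,470)),((243,450),(290,525))):
    A,B=at_z(w,W(*a),z+.02),at_z(w,W(*b),z+.02);d=B-A;print("drive",np.linalg.norm(d),np.degrees(np.arctan2(d[1],d[0])))
sc=[at_z(w,c,z-.056) for c in((339,102),(421,158),(265,219),(345,268))]
for i,j in((2,0),(3,1)):
    d=sc[j]-sc[i];print("jig x",np.linalg.norm(d),np.degrees(np.arctan2(d[1],d[0])))
E
python3 e.py
```

```text
[ 0.50769334 -0.20727746  0.08585836] [-0.  -0.5 -0.1  0.2  0.8 -0.1  0.2 -0.   0.3 -0. ]
arm [ 0.55666522 -0.13747278  0.07585836] 0.08526980065426686 54.94819637040024
drive 0.016292073484217014 -33.44808509266098
drive 0.018554102791429637 -32.07722849852264
drive 0.016750751958985285 -119.50084550586016
drive 0.01719036284508879 -127.12904556063968
jig x 0.1302281966358057 -10.471876109959506
jig x 0.1303118370335764 -10.644385178739265
```

>>> apply_moves(
  dp=[
    [0, 0, 0],
    [0, 0, 0],
    [0, 0, 0],
    [0, 0, 0],
    [0, 0, 0],
    [0, 0, 0],
    [0, 0, 0],
    [0, 0, 0],
    [0, 0, 0],
    [0, 0, 0],
    [0, 0, 0],
    [0, 0, 0],
  ],
  dr=[
    [0, 0, -10],
    [0, 0, -10],
    [0, 0, -10],
    [0, 0, -10],
    [0, 0, -10],
    [0, 0, -10],
    [0, 0, -10],
    [0, 0, -10],
    [0, 0, -10],
    [0, 0, -10],
    [0, 0, -10],
    [0, 0, -10],
  ],
  jaw=[-1, -1, -1, -1, -1, -1, -1, -1, -1, -1, -1, -1],
)

```text
clock: 3.6
position: [0.5046, -0.2045, 0.2564]
eef_rot: [0.0, 0.324, 0.946, -0.0]
force: [-0.3, 0.2, 0.3]
finger_gap: 0.995
grip_force: 0.0
```

>>> apply_moves(
  dp=[
    [0, 0, 0],
    [0, 0, 0],
    [0, 0, 0],
    [0, 0, 0],
    [0, 0, 0],
    [0, 0, 0],
  ],
  dr=[
    [0, 0, -10],
    [0, 0, -10],
    [0, 0, -10],
    [0, 0, -10],
    [0, 0, -10],
    [0, 0, -7],
  ],
  jaw=[-1, -1, -1, -1, -1, -1],
)

```text
clock: 4.35
position: [0.5046, -0.2045, 0.2564]
eef_rot: [0.0, -0.166, 0.986, -0.0]
force: [-0.6, 1.0, 0.2]
finger_gap: 0.998
grip_force: 0.0
```

>>> apply_moves(
  dp=[
    [-0.021, 0.051, 0],
    [-0.021, 0.051, 0],
    [-0.021, 0.051, 0],
    [-0.021, 0.051, 0],
    [-0.021, 0.051, 0],
    [-0.021, 0.051, 0],
    [-0.021, 0.051, 0],
    [-0.021, 0.051, 0.03],
    [0, 0, 0.03],
    [0, 0, 0],
  ],
  dr=[
    [0, 0, 0],
    [0, 0, 0],
    [0, 0, 0],
    [0, 0, 0],
    [0, 0, 0],
    [0, 0, 0],
    [0, 0, 0],
    [0, 0, 0],
    [0, 0, 0],
    [0, 0, 0],
  ],
  jaw=[-1, -1, -1, -1, -1, -1, -1, -1, -1, -1],
)

```text
clock: 5.6
position: [0.5293, 0.2358, 0.1942]
eef_rot: [-0.003, -0.165, 0.986, -0.0]
force: [0.0, -1.0, 0.2]
finger_gap: 1.002
grip_force: 0.0
```

```bash
python3 c.py knob1 knob; python3 -c "
import cv2;im=cv2.imread('pics/knob1.png');cv2.imwrite('pics/k1z.png',cv2.resize(im[120:320,220:420],None,fx=3,fy=3,interpolation=2))"
```

```text
knob [(array([302., 203.,  39.,  78.]), 0.71), (array([ 4., 68.,  1., 24.]), 0.55)]
5.7 [0.53147996 0.23568283 0.19710664] [ 2.90496404e-01  4.27669311e-01 -1.98536082e-01  9.44484801e-01
 -8.08479997e-05 -3.95647301e-02] [ 0.17954756 -0.21068121  0.09821929]
```

View pics/k1z.png

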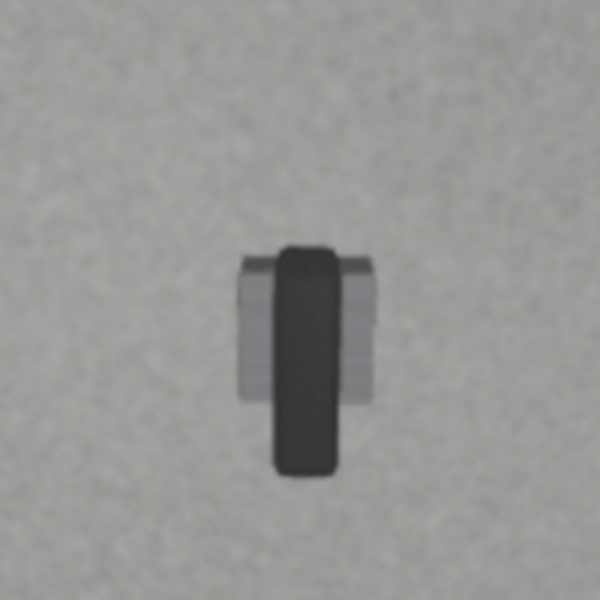

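The wing is upright in the crop, at x 273–340, and its near end is at (306,475). The barrel top spans x 238–374 and y 272–403. The yaw matches.

```bash
cat > f.py <<'E'
from h import *
import pickle
p=pickle.load(open("knob1.pkl","rb"));P=lambda a,b,z:at_z(p,(220+a/3,120+b/3),z)
u=np.array([np.cos(np.radians(19.05)),np.sin(np.radians(19.05)),0]);v=np.array([-u[1],u[0],0])
for n,a,b,z in(("wing near end",306,475,.062),("wing L",273,400,.062),("wing R",340,400,.062),("barrel far",306,272,.026),("barrel near",306,403,.026),("bL",238,340,.026),("bR",374,340,.026),("wing far low",306,248,.026)):
    X=P(a,b,z);print(n,np.round(X,4),"u",round(X@u,4),"v",round(X@v,4))
o=r.observe();x=o["position"];print("tcp",x,x@u,x@v)
E
python3 f.py
```

```text
wing near end [0.5525 0.2434 0.062 ] u 0.6017 v 0.0497
wing L [0.5369 0.2298 0.062 ] u 0.5825 v 0.0419
wing R [0.5317 0.2448 0.062 ] u 0.5825 v 0.0578
barrel far [0.5121 0.2296 0.026 ] u 0.559 v 0.0498
barrel near [0.5463 0.2414 0.026 ] u 0.5952 v 0.0498
bL [0.5355 0.2184 0.026 ] u 0.5775 v 0.0317
bR [0.5237 0.2527 0.026 ] u 0.5775 v 0.068
wing far low [0.5061 0.2275 0.026 ] u 0.5526 v 0.0498
tcp [0.53147996 0.23568283 0.19710664] 0.579298246022305 0.04930403053357895
```

>>> apply_moves(
  dp=[
    [0.0015, 0.0005, 0.035],
    [0, 0, 0.035],
    [0, 0, 0.035],
    [0, 0, 0.033],
    [0, 0, 0],
    [0, 0, 0],
    [0, 0, 0],
    [0, 0, 0],
    [0, 0, 0],
    [0, 0, 0],
    [0, 0, 0],
    [0, 0, 0],
  ],
  dr=[
    [0, 0, 0],
    [0, 0, 0],
    [0, 0, 0],
    [0, 0, 0],
    [0, 0, 0],
    [0, 0, 0],
    [0, 0, 0],
    [0, 0, 0],
    [0, 0, 0],
    [0, 0, 0],
    [0, 0, 0],
    [0, 0, 0],
  ],
  jaw=[-1, -1, -1, -1, -1, 1, 1, 1, 1, 1, 1, 1],
  grip_force=80,
)

```text
clock: 7.2
position: [0.5303, 0.2367, 0.0594]
eef_rot: [0.001, -0.165, 0.986, 0.0]
force: [-0.2, 0.1, 6.9]
finger_gap: 0.171
grip_force: 79.0
```

>>> apply_moves(
  dp=[
    [0, 0, -0.02],
    [0, 0, -0.05],
    [0, 0, -0.05],
    [0, 0, -0.04],
    [0, 0, 0],
    [0, 0, 0],
    [0, 0, 0],
    [0, 0, 0],
    [0, 0, 0],
  ],
  dr=[
    [0, 0, 0],
    [0, 0, 0],
    [0, 0, 0],
    [0, 0, 0],
    [0, 0, -9],
    [0, 0, -9],
    [0, 0, -9],
    [0, 0, -9],
    [0, 0, 0],
  ],
  jaw=[1, 1, 1, 1, 1, 1, 1, 1, 1],
)

```text
clock: 8.32
position: [0.529, 0.2364, 0.2179]
eef_rot: [-0.001, -0.461, 0.887, 0.0]
force: [-0.3, -0.2, -2.3]
finger_gap: 0.173
grip_force: 78.2
```

```bash
cat > g.py <<'E'
from h import *
import sys
P=[];Q=[]
for i in range(4):
    cam("wrist") if i else 0
    o=r.observe();P.append(o["position"]);Q.append(o["eef_rot"]);F=o["force"]
x=np.mean(P,0);M=R.from_quat(np.roll(np.mean(Q,0),-1)).as_matrix()
print(o["clock"],x,"yaw",np.degrees(np.arctan2(M[1,0],M[0,0])),F,o["finger_gap"],o["joints"][5])
print("dp to seat xy",M.T@(np.array([.5077,-.2073,x[2]])-x))
E
python3 g.py
```

```text
8.475 [0.52914097 0.23639761 0.21796739] yaw -125.13397131739086 [-0.62780357 -0.71263473 -2.08891286] 0.1728551539044459 -0.6650707113887769
dp to seat xy [ 3.75198683e-01 -2.37809184e-01  1.45074616e-04]
```

>>> apply_moves(
  dp=[
    [0.03, -0.019, 0],
    [0.049, -0.031, 0],
    [0.049, -0.031, 0],
    [0.049, -0.031, 0],
    [0.049, -0.031, 0],
    [0.049, -0.031, 0],
    [0.049, -0.031, 0],
    [0.03, -0.02, 0],
    [0.021, -0.013, 0],
    [0, 0, 0],
    [0, 0, 0],
  ],
  dr=[
    [0, 0, 0],
    [0, 0, 0],
    [0, 0, 0],
    [0, 0, 0],
    [0, 0, 0],
    [0, 0, 0],
    [0, 0, 0],
    [0, 0, 0],
    [0, 0, 0],
    [0, 0, 0],
    [0, 0, 0],
  ],
  jaw=[1, 1, 1, 1, 1, 1, 1, 1, 1, 1, 1],
)

```text
clock: 9.85
position: [0.5091, -0.2066, 0.2182]
eef_rot: [0.0, -0.461, 0.887, 0.0]
force: [-0.5, -0.7, -2.5]
finger_gap: 0.172
grip_force: 78.3
```

```bash
python3 g.py; python3 - <<'E'
from h import *
s=cam("side");w=cam("wrist")
print("proj seat side",proj(s,[.5077,-.2073,.086]),"drive top wrist",proj(w,[.5077,-.2073,.106]))
a=cv2.resize(s["color"][170:250,280:360],(480,480),interpolation=2)
b=cv2.resize(w["color"][120:440,220:430],(315,480),interpolation=2)
cv2.imwrite("pics/m1.png",np.hstack([a,b]))
E
```

```text
10.0 [ 0.50922601 -0.20627418  0.21832823] yaw -124.98165799736601 [ 0.10170754  0.10050961 -1.39713054] 0.1726144245151242 -1.479928647573905
dp to seat xy [ 1.71537062e-03  6.62194267e-04 -9.01796108e-08]
proj seat side [320.48485195 215.19565598] drive top wrist [323.23171758 252.28940373]
```

View pics/m1.png

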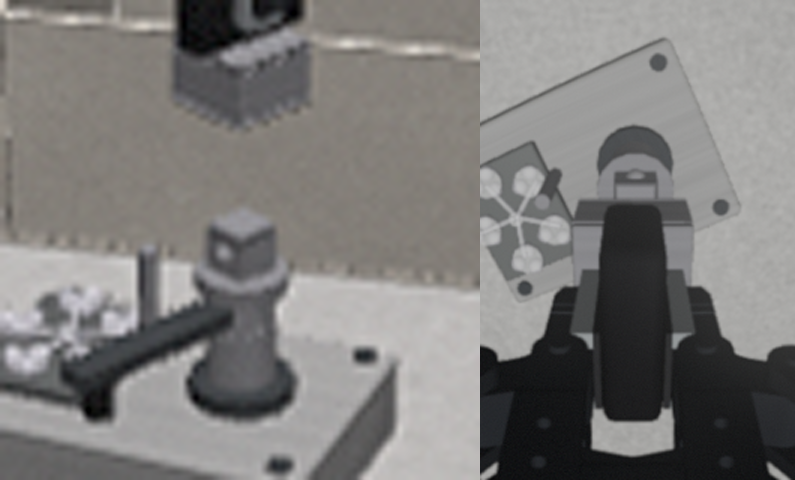

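The knob hangs square over the drive, within about 0.5 mm in both views. In the side crop the barrel centre is at x 241 and the shoulder at 242. I lower it.

>>> apply_moves(
  dp=[
    [0.0003, 0.0005, 0.02],
    [0, 0, 0.02],
    [0, 0, 0.01],
    [0, 0, 0.006],
    [0, 0, 0.003],
    [0, 0, 0],
  ],
  dr=[
    [0, 0, 0],
    [0, 0, 0],
    [0, 0, 0],
    [0, 0, 0],
    [0, 0, 0],
    [0, 0, 0],
  ],
  jaw=[1, 1, 1, 1, 1, 1],
  grip_force=100,
)

```text
clock: 10.85
position: [0.5089, -0.2063, 0.1599]
eef_rot: [0.001, -0.462, 0.887, 0.001]
force: [-1.0, 5.6, 3.1]
finger_gap: 0.165
grip_force: 102.0
```

>>> apply_moves(
  dp=[
    [0, 0, 0.003],
    [0, 0, 0],
  ],
  dr=[
    [0, 0, 0],
    [0, 0, 0],
  ],
  jaw=[1, 1],
)

```text
clock: 11.1
position: [0.5089, -0.2063, 0.1573]
eef_rot: [0.001, -0.462, 0.887, 0.001]
force: [-1.9, 6.2, 5.3]
finger_gap: 0.167
grip_force: 102.3
```

>>> apply_moves(
  dp=[
    [-0.0007, 0.0007, 0],
    [0, 0, 0],
  ],
  dr=[
    [0, 0, 0],
    [0, 0, 0],
  ],
  jaw=[1, 1],
)

```text
clock: 11.35
position: [0.5089, -0.2058, 0.1572]
eef_rot: [0.001, -0.462, 0.887, -0.0]
force: [-0.7, 4.0, 2.3]
finger_gap: 0.168
grip_force: 101.9
```

>>> apply_moves(
  dp=[
    [-0.001, 0.0008, 0],
    [0, 0, 0],
  ],
  dr=[
    [0, 0, 0],
    [0, 0, 0],
  ],
  jaw=[1, 1],
)

```text
clock: 11.6
position: [0.509, -0.2053, 0.1568]
eef_rot: [0.0, -0.462, 0.887, -0.001]
force: [0.2, 3.1, 2.7]
finger_gap: 0.167
grip_force: 101.9
```

>>> apply_moves(
  dp=[
    [0, 0, 0.003],
    [0, 0, 0],
  ],
  dr=[
    [0, 0, 0],
    [0, 0, 0],
  ],
  jaw=[1, 1],
)

```text
clock: 11.85
position: [0.509, -0.2053, 0.1537]
eef_rot: [0.0, -0.462, 0.887, -0.0]
force: [1.0, 2.1, 6.0]
finger_gap: 0.164
grip_force: 102.4
```

>>> apply_moves(
  dp=[
    [-0.0004, 0.0002, 0.003],
    [0, 0, 0],
  ],
  dr=[
    [0, 0, 0],
    [0, 0, 0],
  ],
  jaw=[1, 1],
)

```text
clock: 12.1
position: [0.509, -0.2051, 0.151]
eef_rot: [0.0, -0.462, 0.887, -0.001]
force: [-1.4, 1.8, 8.1]
finger_gap: 0.171
grip_force: 102.7
```

>>> apply_moves(
  dp=[
    [0, 0, 0.003],
    [0, 0, 0],
  ],
  dr=[
    [0, 0, 0],
    [0, 0, 0],
  ],
  jaw=[1, 1],
)

```text
clock: 12.35
position: [0.5091, -0.2052, 0.1483]
eef_rot: [0.0, -0.462, 0.887, -0.001]
force: [-1.4, 3.1, 10.1]
finger_gap: 0.168
grip_force: 103.0
```

>>> apply_moves(
  dp=[
    [0, 0, 0.002],
    [0, 0, 0],
  ],
  dr=[
    [0, 0, 0],
    [0, 0, 0],
  ],
  jaw=[1, 1],
)

```text
clock: 12.6
position: [0.509, -0.2052, 0.1466]
eef_rot: [0.0, -0.462, 0.887, -0.001]
force: [-1.2, 3.6, 12.7]
finger_gap: 0.167
grip_force: 103.3
```

>>> apply_moves(
  dp=[
    [0, 0, 0.002],
    [0, 0, 0],
  ],
  dr=[
    [0, 0, 0],
    [0, 0, 0],
  ],
  jaw=[1, 1],
)

```text
clock: 12.85
position: [0.5091, -0.2053, 0.1448]
eef_rot: [0.0, -0.462, 0.887, -0.001]
force: [-2.2, 2.7, 13.4]
finger_gap: 0.166
grip_force: 103.6
```

```bash
python3 - <<'E'
from h import *
s=cam("side")
cv2.imwrite("pics/m2.png",cv2.resize(s["color"][185:250,280:360],(720,585),interpolation=2))
E
```

```text
(no output)
```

View pics/m2.png

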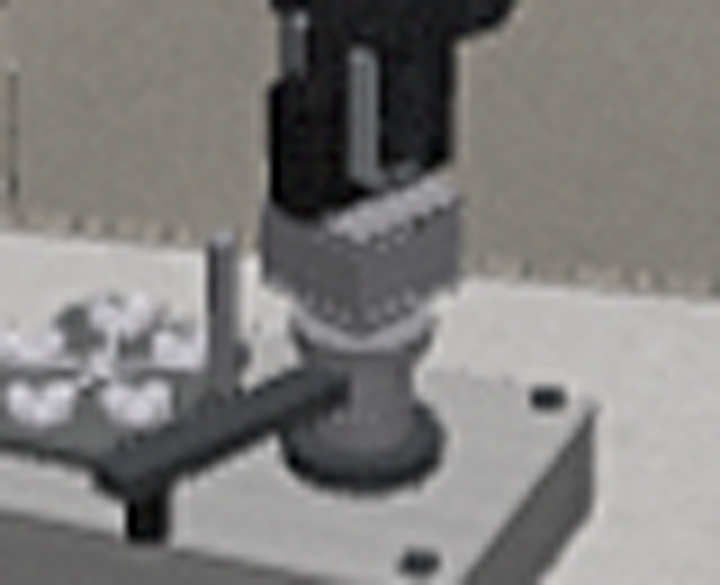

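The side crop shows the barrel down over the drive, square to it, with its near lower corner at (355,335) just above the shoulder rim. The drive no longer shows, so the knob is riding on the balls. I keep pushing in small steps.

>>> apply_moves(
  dp=[
    [0, 0, 0.0015],
    [0, 0, 0],
  ],
  dr=[
    [0, 0, 0],
    [0, 0, 0],
  ],
  jaw=[1, 1],
)

```text
clock: 13.15
position: [0.509, -0.2052, 0.1432]
eef_rot: [0.0, -0.462, 0.887, -0.001]
force: [-1.8, 3.2, -1.3]
finger_gap: 0.172
grip_force: 101.1
```

>>> apply_moves(
  dp=[
    [0, 0, 0.001],
    [0, 0, 0],
  ],
  dr=[
    [0, 0, 0],
    [0, 0, 0],
  ],
  jaw=[1, 1],
)

```text
clock: 13.4
position: [0.509, -0.2053, 0.1416]
eef_rot: [-0.0, -0.462, 0.887, -0.001]
force: [-1.2, 1.6, 7.6]
finger_gap: 0.171
grip_force: 102.5
```

>>> apply_moves(
  dp=[
    [0, 0, 0.0015],
    [0, 0, 0],
  ],
  dr=[
    [0, 0, 0],
    [0, 0, 0],
  ],
  jaw=[1, 1],
)

```text
clock: 13.65
position: [0.509, -0.2054, 0.1402]
eef_rot: [-0.0, -0.462, 0.887, -0.001]
force: [-0.4, 1.6, 8.8]
finger_gap: 0.168
grip_force: 102.7
```

>>> apply_moves(
  dp=[
    [0, 0, 0.0015],
    [0, 0, 0],
    [0, 0, 0],
  ],
  dr=[
    [0, 0, 0],
    [0, 0, 0],
    [0, 0, 0],
  ],
  jaw=[1, 1, 1],
)

```text
clock: 14.02
position: [0.509, -0.2054, 0.139]
eef_rot: [0.0, -0.462, 0.887, -0.001]
force: [-0.7, 1.8, 10.2]
finger_gap: 0.167
grip_force: 102.9
```

>>> apply_moves(
  dp=[
    [0, 0, 0.0015],
    [0, 0, 0],
    [0, 0, 0],
  ],
  dr=[
    [0, 0, 0],
    [0, 0, 0],
    [0, 0, 0],
  ],
  jaw=[1, 1, 1],
)

```text
clock: 14.4
position: [0.509, -0.2053, 0.1376]
eef_rot: [0.0, -0.462, 0.887, -0.001]
force: [-2.1, 1.5, 11.6]
finger_gap: 0.171
grip_force: 103.1
```

>>> apply_moves(
  dp=[
    [0, 0, -0.004],
    [0, 0, -0.003],
    [0, 0, 0],
  ],
  dr=[
    [0, 0, 0],
    [0, 0, 0],
    [0, 0, 0],
  ],
  jaw=[1, 1, 1],
)

```text
clock: 14.78
position: [0.509, -0.2053, 0.144]
eef_rot: [-0.0, -0.462, 0.887, -0.001]
force: [0.3, 1.7, 5.9]
finger_gap: 0.17
grip_force: 102.4
```

>>> apply_moves(
  dp=[
    [0, 0, -0.002],
    [0, 0, 0],
  ],
  dr=[
    [0, 0, 0],
    [0, 0, 0],
  ],
  jaw=[1, 1],
)

```text
clock: 15.02
position: [0.5089, -0.2052, 0.1457]
eef_rot: [-0.0, -0.462, 0.887, -0.001]
force: [-0.4, -0.7, 2.9]
finger_gap: 0.167
grip_force: 102.1
```

>>> apply_moves(
  dp=[
    [0, 0, -0.002],
    [0, 0, 0],
  ],
  dr=[
    [0, 0, 0],
    [0, 0, 0],
  ],
  jaw=[1, 1],
)

```text
clock: 15.28
position: [0.5086, -0.2048, 0.1474]
eef_rot: [-0.0, -0.462, 0.887, -0.0]
force: [1.2, -0.3, 0.9]
finger_gap: 0.164
grip_force: 101.8
```

>>> apply_moves(
  dp=[
    [0, 0, -0.001],
    [0, 0, 0],
  ],
  dr=[
    [0, 0, 0],
    [0, 0, 0],
  ],
  jaw=[1, 1],
)

```text
clock: 15.52
position: [0.5083, -0.2046, 0.1482]
eef_rot: [-0.0, -0.462, 0.887, 0.0]
force: [0.4, -1.8, 1.9]
finger_gap: 0.172
grip_force: 101.7
```

>>> apply_moves(
  dp=[
    [0, 0, -0.001],
    [0, 0, 0],
    [0, 0, 0],
  ],
  dr=[
    [0, 0, 0],
    [0, 0, 0],
    [0, 0, 0],
  ],
  jaw=[1, 1, 1],
)

```text
clock: 15.9
position: [0.5084, -0.2045, 0.1493]
eef_rot: [-0.0, -0.462, 0.887, 0.0]
force: [0.3, -0.9, 0.5]
finger_gap: 0.168
grip_force: 101.6
```

```bash
python3 g.py; python3 - <<'E'
from h import *
s=cam("side")
cv2.imwrite("pics/m3.png",cv2.resize(s["color"][185:250,280:360],(720,585),interpolation=2))
E
```

```text
16.05 [ 0.50842717 -0.20442898  0.14929296] yaw -125.00914239268945 [-0.34555711 -0.16622556 -0.65295881] 0.1654744475277753 -1.476754863347973
dp to seat xy [ 2.76872539e-03 -1.05153159e-03 -9.04095004e-08]
```

View pics/m3.png

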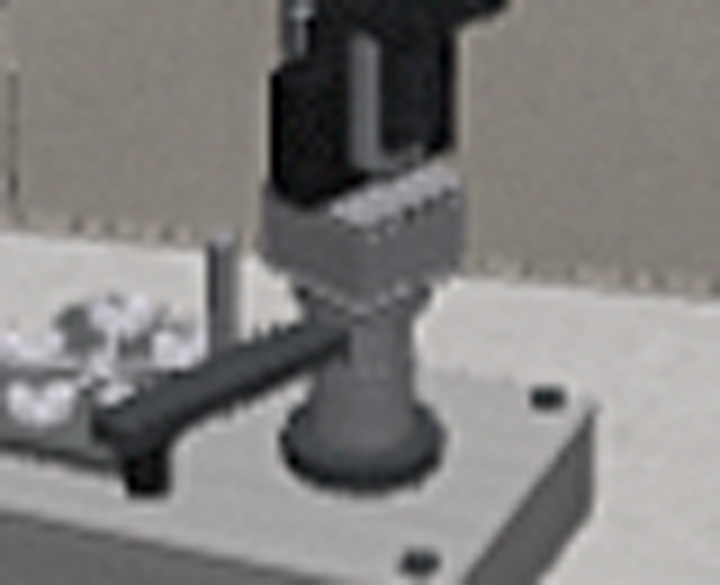

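The side crop now shows the barrel's near corner at (355,310) hiding the shoulder rim, and the swing arm has risen with the spindle. That fits a click. I check with a gentle pull.

>>> apply_moves(
  dp=[
    [0, 0, -0.001],
    [0, 0, 0],
    [0, 0, 0],
  ],
  dr=[
    [0, 0, 0],
    [0, 0, 0],
    [0, 0, 0],
  ],
  jaw=[1, 1, 1],
)

```text
clock: 16.48
position: [0.5085, -0.2043, 0.1502]
eef_rot: [-0.0, -0.462, 0.887, 0.0]
force: [0.9, -1.0, -3.4]
finger_gap: 0.164
grip_force: 101.0
```

>>> apply_moves(
  dp=[
    [0, 0, -0.001],
    [0, 0, 0],
    [0, 0, 0],
  ],
  dr=[
    [0, 0, 0],
    [0, 0, 0],
    [0, 0, 0],
  ],
  jaw=[1, 1, 1],
)

```text
clock: 16.85
position: [0.5084, -0.2044, 0.151]
eef_rot: [-0.0, -0.462, 0.887, 0.0]
force: [1.5, -2.7, -9.1]
finger_gap: 0.169
grip_force: 100.2
```

The pull is stiff, about 6 N per mm, so the knob is clicked. I ease it back down to a light push, then turn clockwise.

>>> apply_moves(
  dp=[
    [0, 0, 0.003],
    [0, 0, 0.002],
    [0, 0, 0],
    [0, 0, 0],
  ],
  dr=[
    [0, 0, 0],
    [0, 0, 0],
    [0, 0, 0],
    [0, 0, 0],
  ],
  jaw=[1, 1, 1, 1],
)

```text
clock: 17.35
position: [0.5086, -0.2044, 0.1468]
eef_rot: [0.0, -0.462, 0.887, -0.0]
force: [-0.8, 0.9, 2.7]
finger_gap: 0.169
grip_force: 101.9
```

>>> apply_moves(
  dp=[
    [0, -0.00015, 0],
    [0, -0.00015, 0],
    [0, -0.00015, 0],
    [0, -0.00015, 0],
    [0, 0, 0],
  ],
  dr=[
    [0, 0, 5],
    [0, 0, 5],
    [0, 0, 5],
    [0, 0, 5],
    [0, 0, 0],
  ],
  jaw=[1, 1, 1, 1, 1],
)

```text
clock: 17.98
position: [0.5091, -0.2049, 0.1467]
eef_rot: [0.0, -0.301, 0.954, -0.0]
force: [-1.0, 0.2, 2.1]
finger_gap: 0.17
grip_force: 101.9
```

Lateral forces are small, so I continue the turn.

>>> apply_moves(
  dp=[
    [0, -0.00015, 0],
    [0, -0.00015, 0],
    [0, -0.00015, 0],
    [0, -0.00015, 0],
    [0, -0.00015, 0],
    [0, 0, 0],
  ],
  dr=[
    [0, 0, 5],
    [0, 0, 5],
    [0, 0, 5],
    [0, 0, 5],
    [0, 0, 5],
    [0, 0, 0],
  ],
  jaw=[1, 1, 1, 1, 1, 1],
)

```text
clock: 18.73
position: [0.5093, -0.2054, 0.1465]
eef_rot: [0.0, -0.088, 0.996, 0.0]
force: [0.1, 0.7, 2.7]
finger_gap: 0.166
grip_force: 101.9
```

>>> apply_moves(
  dp=[
    [0, -0.00015, 0],
    [0, -0.00015, 0],
    [0, -0.00015, 0],
    [0, -0.0001, 0],
    [0, 0, 0],
  ],
  dr=[
    [0, 0, 5],
    [0, 0, 5],
    [0, 0, 5],
    [0, 0, 4],
    [0, 0, 0],
  ],
  jaw=[1, 1, 1, 1, 1],
)

```text
clock: 19.35
position: [0.5093, -0.2057, 0.1464]
eef_rot: [-0.0, 0.077, 0.997, 0.0]
force: [-0.2, 2.1, 3.7]
finger_gap: 0.169
grip_force: 101.9
```

```bash
python3 g.py; python3 -c "
from h import *
o=r.observe();print(o['wrist_torque'],o['force'])"
```

```text
19.5 [ 0.50929101 -0.20574392  0.14641102] yaw 171.12798277909647 [-1.8112908   1.54099419  3.50460296] 0.16901446038859747 -0.3633341366784773
dp to seat xy [ 1.33198114e-03 -1.78283460e-03 -1.24086026e-06]
[0.61104576 0.21176619 0.08233275] [-1.8112908   1.54099419  3.50460296]
```

>>> apply_moves(
  dp=[
    [0, 0, 0],
    [0, 0, 0],
    [0, 0, 0],
  ],
  dr=[
    [0, 0, 2],
    [0, 0, 2],
    [0, 0, 0],
  ],
  jaw=[1, 1, 1],
)

```text
clock: 19.88
position: [0.5093, -0.2059, 0.1464]
eef_rot: [-0.0, 0.113, 0.994, 0.0]
force: [-1.8, 3.1, 3.4]
finger_gap: 0.171
grip_force: 102.0
```

```bash
python3 -c "
from h import *
o=r.observe();print(o['wrist_torque'],o['force'],o['eef_rot'])"
```

```text
[0.77449076 0.17796274 0.0326554 ] [-1.79418609  3.06842388  3.37327555] [-5.83918602e-05  1.13376673e-01  9.93552032e-01  2.92811449e-04]
```

>>> apply_moves(
  dp=[
    [0, 0, 0],
    [0, 0, 0],
    [0, 0, 0],
  ],
  dr=[
    [0, 0, 2],
    [0, 0, 1],
    [0, 0, 0],
  ],
  jaw=[1, 1, 1],
)

```text
clock: 20.25
position: [0.5093, -0.2059, 0.1464]
eef_rot: [-0.0, 0.139, 0.99, 0.0]
force: [-1.8, 4.4, 2.8]
finger_gap: 0.166
grip_force: 102.0
```

```bash
cat > q.py <<'E'
from h import *
o=r.observe();M=R.from_quat(np.roll(o["eef_rot"],-1)).as_matrix()
print(o["wrist_torque"],o["force"],np.degrees(np.arctan2(M[1,0],M[0,0])))
s=cam("side")
p=[]
cv2.imwrite("pics/s_now.png",s["color"])
E
python3 q.py
```

```text
[0.97727408 0.29396969 0.15423161] [-1.77974868  4.44970605  2.81711354] 163.98816348376903
```

>>> apply_moves(
  dp=[
    [0, 0, 0],
    [0, 0, 0],
  ],
  dr=[
    [0, 0, 2],
    [0, 0, 0],
  ],
  jaw=[1, 1],
)

```text
clock: 20.55
position: [0.5093, -0.2059, 0.1463]
eef_rot: [-0.0, 0.157, 0.988, 0.0]
force: [-1.5, 4.2, 2.8]
finger_gap: 0.169
grip_force: 102.0
```

```bash
python3 q.py
```

```text
[1.06038625 0.28415549 0.33738502] [-1.46526649  4.2170044   2.76225522] 161.98975095586772
```

The torque is rising against the stop. I ease up, open and retreat.

>>> apply_moves(
  dp=[
    [0, 0, -0.002],
    [0, 0, 0],
    [0, 0, 0],
    [0, 0, 0],
    [0, 0, 0],
    [0, 0, 0],
    [0, 0, -0.01],
    [0, 0, -0.04],
    [0, 0, -0.05],
    [0, 0, 0],
  ],
  dr=[
    [0, 0, 0],
    [0, 0, 0],
    [0, 0, 0],
    [0, 0, 0],
    [0, 0, 0],
    [0, 0, 0],
    [0, 0, 0],
    [0, 0, 0],
    [0, 0, 0],
    [0, 0, 0],
  ],
  jaw=[1, 1, -1, -1, -1, -1, -1, -1, -1, -1],
)

```text
clock: 21.85
position: [0.5118, -0.2075, 0.2534]
eef_rot: [0.004, 0.156, 0.988, -0.002]
force: [0.6, -0.4, 0.1]
finger_gap: 1.001
grip_force: 0.0
```

```bash
python3 g.py; python3 c.py end seat; python3 - <<'E'
from h import *
w=cam("wrist");s=cam("side")
for n,p in(("w",w),("s",s)): print(n,"wing top exp",proj(p,[.5077,-.2073,.148]),"arm tip exp",proj(p,[.5077+.086*np.cos(-.183),-.2073+.086*np.sin(-.183),.076]))
a=cv2.resize(w["color"][90:330,200:440],(480,480),interpolation=2);b=cv2.resize(s["color"][185:265,270:320+5],(330,480),interpolation=2)
cv2.imwrite("pics/fin.png",np.hstack([a,b])[:,:800])
E
```

```text
22.0 [ 0.51027087 -0.2066321   0.250497  ] yaw 161.9925603577822 [-0.11585765 -0.864515   -0.42749761] 1.0038963964508643 -0.20452664590578898
dp to seat xy [ 2.23845008e-03 -1.42995356e-03 -7.25072323e-06]
seat [(array([325., 291.,  17.,  35.]), 0.8), (array([ 6.,  0., 32.,  8.]), 0.66), (array([623., 265.,  16.,  59.]), 0.48)]
22.1 [ 0.50858187 -0.20569356  0.24726597] [-5.18884266e-01  3.31380533e-01 -2.08947496e-01  1.03276605e+00
 -2.54875580e-05 -2.04503008e-01] [0.31920701 0.06394954 0.39203779]
w wing top exp [319.90551246 259.90325018] arm tip exp [332.88307822 323.56626149]
s wing top exp [320.49394507 190.6021198 ] arm tip exp [286.32220005 212.32979521]
```

View pics/fin.png

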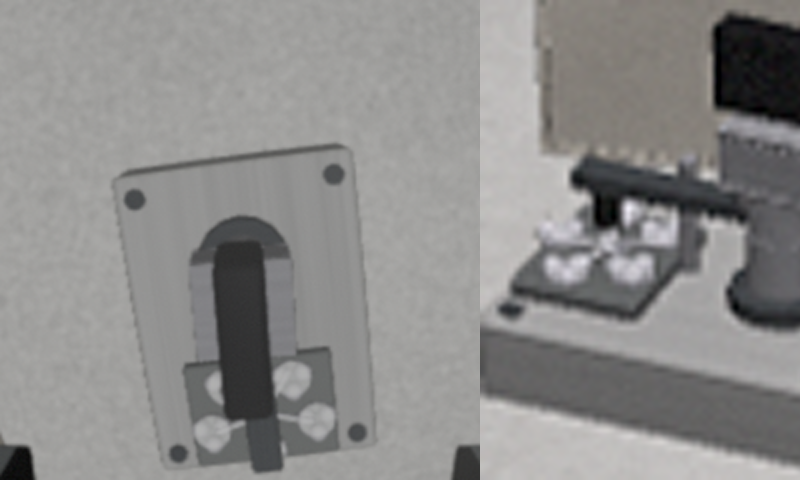

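The arm tip is at wrist pixel (333,324), where the fit puts the stop at (332.9,323.6). The knob sits on the shoulder and the gripper is clear, so I hand in.

```bash
python3 -c "
from h import *
print(r.finish_job())"
```

```text
the job is handed in; nothing more can be done
None
```

I clicked the knob home on the grey jig's drive, turned the swing arm clockwise over the moulding to its stop pin, released the knob and handed the job in at about 22 s; no verdict was returned. After the click I pressed the spindle about 3–4 mm further, to an estimated 11 mm (limit 17 mm), to check that the knob was seated.

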